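Make up the DNA-gel and protein-gel kits

TASK

Make up the two gel kits from the stock on the bench, one thing to a bay, standing upright on the tray floor. The green three-bay tray gets the clear bottle with the blue cap, the amber bottle with the white cap and the yellow tip box; the blue two-bay tray gets the white jar with the green lid and the red-teat dropper bottle (which bay each takes within its tray is up to you). Set the glass down gently, without dropping it, and leave the black-capped amber bottle and the orange-lidded jar standing where they are.

Things in the scene. Friction and masses are not known exactly. Their poses are not given: they have to be found in the camera images.
- dna_tray: GREEN kit tray with three bays in a row, fixed to the bench (does not slide). Outside 90 mm (its x) by 243 mm (its y), walls and dividers 15 mm high and 3 mm thick, floor 4 mm thick, a 14 mm lip at each end. Origin: centre of the underside, on the bench; z up. The bays are centred at y = -80, 0 and +80 mm on its y axis; each is 84 mm (x) by 77 mm (y) inside.
- protein_tray: BLUE kit tray with two bays, otherwise like the green one: 90 mm (x) by 163 mm (y), walls and dividers 15 mm high and 3 mm thick, floor 4 mm thick, fixed to the bench. Origin: centre of the underside; z up. The bays are centred at y = -40 and +40 mm on its y axis; each is 84 mm (x) by 77 mm (y) inside.
- buffer_c (a point): CLEAR glass bottle with a BLUE screw cap, standing upright, loose. 46 mm diameter, 88 mm tall; straight-sided up to 58 mm, cap 39 mm diameter on the top 21 mm. The point is its centre, half-way up (44 mm above its underside); z is its axis, up. About 140 g.
- stain_c (a point): AMBER glass bottle with a WHITE screw cap, upright, loose. 42 mm diameter, 82 mm tall; straight-sided up to 54 mm, cap 33 mm diameter on the top 21 mm. The point is its centre, half-way up (41 mm); z is its axis, up. About 110 g.
- tip_box_c (a point): small pipette-tip box with YELLOW base, yellow tips and clear lid, closed (the lid does not open), loose. 44 mm (its x) by 60 mm (its y), 78 mm tall with flat sides: grip it across the 44 mm. The point is its centre, half-way up (39 mm); z up. About 100 g.
- fix_jar_c (a point): WHITE plastic jar with a GREEN screw lid, upright, loose. 48 mm diameter (lid 50 mm, on the top 18 mm), 80 mm tall. The point is its centre, half-way up (40 mm); z is its axis, up. About 120 g.
- dropper_c (a point): slim clear glass DROPPER bottle with a black collar and a RED rubber teat on top, upright, loose. 33 mm diameter, straight-sided up to 50 mm, 88 mm tall in all; collar 23 mm and teat 16 mm in diameter. The point is its centre, half-way up (44 mm), just below the shoulder; z is its axis, up. About 70 g.
- spare_amber_c (a point): AMBER glass bottle with a BLACK screw cap, upright, loose; otherwise the same as the one with the white cap (42 mm diameter, 82 mm tall). Not wanted in either kit: stays where it stands. The point is its centre, half-way up (41 mm).
- spare_jar_c (a point): WHITE plastic jar with an ORANGE screw lid, upright, loose; otherwise the same as the one with the green lid (48 mm diameter, lid 50 mm, 80 mm tall). Not wanted in either kit: stays where it stands. The point is its centre, half-way up (40 mm).
Mind the look-alikes: they are no part of the job. What is shaped like the part that bears stain_c but purple is not meant.

How it is judged:
At the end, for the whole second after the job is handed in: Each bay of either tray holds one thing of its kit, within 35 mm of the bay centre, upright (0.12 rad) on the tray floor (height within 5 mm), released and at rest; the two spares stand upright within 30 mm of their starts (x of buffer_c in the frame of dna_tray between -0.035 and 0.035 m and z of buffer_c in the frame of dna_tray between 0.043 and 0.053 m and angle between each of buffer_c, stain_c, tip_box_c, fix_jar_c, dropper_c, spare_amber_c, spare_jar_c's own z axis and vertical below 0.12 rad and linear speed of each of buffer, stain, tip_box, fix_jar, dropper below 0.02 m/s and x of stain_c in the frame of dna_tray between -0.035 and 0.035 m and z of stain_c in the frame of dna_tray between 0.04 and 0.05 m and x of tip_box_c in the frame of dna_tray between -0.035 and 0.035 m and z of tip_box_c in the frame of dna_tray between 0.038 and 0.048 m and (y of buffer_c in the frame of dna_tray between -0.114 and -0.046 m or y of stain_c in the frame of dna_tray between -0.114 and -0.046 m or y of tip_box_c in the frame of dna_tray between -0.114 and -0.046 m) and (y of buffer_c in the frame of dna_tray between -0.034 and 0.034 m or y of stain_c in the frame of dna_tray between -0.034 and 0.034 m or y of tip_box_c in the frame of dna_tray between -0.034 and 0.034 m) and (y of buffer_c in the frame of dna_tray between 0.046 and 0.114 m or y of stain_c in the frame of dna_tray between 0.046 and 0.114 m or y of tip_box_c in the frame of dna_tray between 0.046 and 0.114 m) and x of fix_jar_c in the frame of protein_tray between -0.035 and 0.035 m and z of fix_jar_c in the frame of protein_tray between 0.039 and 0.049 m and x of dropper_c in the frame of protein_tray between -0.035 and 0.035 m and z of dropper_c in the frame of protein_tray between 0.043 and 0.053 m and (y of fix_jar_c in the frame of protein_tray between -0.074 and -0.006 m or y of dropper_c in the frame of protein_tray between -0.074 and -0.006 m) and (y of fix_jar_c in the frame of protein_tray between 0.006 and 0.074 m or y of dropper_c in the frame of protein_tray between 0.006 and 0.074 m) and distance of each of spare_amber_c, spare_jar_c from where it was at the start of the episode below 0.03 m); the robot touches nothing.
It fails at once if a spare (the amber bottle with the black cap or the jar with the orange lid) is shifted by more than 30 mm or lifted (distance of any of spare_amber_c, spare_jar_c from where it was at the start of the episode above 0.03 m).
It fails at once if glass (either wanted bottle or the dropper bottle) is dropped or slammed into its tray: faster than 0.5 m/s within 15 mm of the tray floor ((horizontal distance between buffer_c and dna_tray below 0.13 m and z of buffer_c in the frame of dna_tray below 0.063 m and linear speed of buffer above 0.5 m/s) or (horizontal distance between stain_c and dna_tray below 0.13 m and z of stain_c in the frame of dna_tray below 0.06 m and linear speed of stain above 0.5 m/s) or (horizontal distance between dropper_c and protein_tray below 0.13 m and z of dropper_c in the frame of protein_tray below 0.063 m and linear speed of dropper above 0.5 m/s)).
It also fails if it takes over 128 s, if anything falls off the work surface, if the arm or the gripper's body presses on something with over 40 N, if the wrist force passes 120 N, or if a joint passes its speed limit or range.

ROBOT

A 7-joint arm with a two-finger parallel gripper is mounted at the origin on the work surface. World frame = base frame: x ahead of the robot, y to its left, z up, the work surface at z = 0. Lengths are in m, angles in rad, forces in N, time in s.
With the tool pointing down it reaches from about 0.425 to 0.875 m from the base axis. Payload 8.4 kg.
Tool frame: the origin (TCP) lies between the finger pads; the fingertips stand 17 mm ahead of it and the grasp point (between the pads) lies 2 mm behind it; z points along the fingers, y is the direction in which the jaws open and shut (so a half turn about z gives the same grasp; the last joint's range is limited). The gripper opens to 87 mm and grips with 3 to 60 N. Pads are 19 mm wide; open, the fingers measure 117 mm over their backs; the gripper's body (75 mm by 190 mm) begins 51 mm behind the grasp point.
Start: joints at [1.195, 0.333, 0.04, 1.465, -0.013, 1.343, -0.059], TCP at [0.178, -0.625, 0.24] pointing down, gripper open.
Joint ranges: [-2.58, 2.58], [-0.38, 2.09], [-1.3, 1.39], [0.25, 2.4], [-1.5, 4.64], [0.08, 2.09], [-2.65, 2.65]. Speed limits (rad/s): [2.22, 2.22, 2.79, 2.79, 3.14, 3.14, 3.14].

INTERFACE

Orientations are given as [roll, pitch, yaw] about the fixed x, y, z axes, in that order (R = Rz(yaw) Ry(pitch) Rx(roll)).
In Python, from station import robot gives the robot as it stands.
- The arm moves only by the tool jog_arm, never from a script. Its argument "motion" is a list of rows, each a list of 7 numbers: the turn, a rotation vector about the tool's x, y, z in rad, then the shift along the tool's x, y, z in mm, then the gripper command: -1 is shut, 1 is fully open, values between are in proportion. A call has exactly 8 rows; each row is the pose to reach, as a shift and turn from the pose measured when the call began, along the tool's axes at that moment; what a row does not reach only later rows make up. A row lasts 1/8 s, in which the tool goes at most 62.5 mm and 10.7 degrees, less where a joint would pass 70% of its speed; a pose out of reach is approached as far as the arm can. A call with a gripper value outside its range is refused whole. The fingers move at their own pace and stop on an object; "squeeze" is the grip in N (left out, the last holds). Time passes only in rows, so rows that repeat a pose let the fingers close, or fill a call up. It gives the time, the measured TCP pose, the force and the opening at its end, in the units of the state.
- robot.get_state(): the state, without advancing time (a new reading comes with each control period).
- robot.snapshot(name): name is "scene" or "top"; returns a dict with "frame" (480x640x3 uint8, red, green, blue), "vfov" (degrees; the focal length in pixels is half the picture's height over the tangent of half this angle, whatever the lens; pixels are square), "cx", "cy" (the principal point, pixels), "world_to_cam" (4x4, takes a point from world to camera coordinates). Camera axes: x right, y down, z forward; pixel columns grow to the right and rows downward; lengths in m; the calibration is good to about 2 mm. A picture is of the moment at which its call begins. There is no depth.
- robot.job_done(): hands the job in, once; it reports no verdict.
Trained networks look in a picture, given as the dict that the camera call returned (one of the last four; its "shot" number tells which), for a name from the list of things; names that differ only in an ending like _2 or _b are one class to them, and where a whole thing is asked for, a point or a joint stands for the part that bears it (a point fixed in the world has none). Each returns a list of dicts, best first, with "confidence" (0 to 1); they miss things now and then, are a little off and sometimes report something else, mostly with a low value. They report only what shows in the picture. A call takes as long as a camera call. They do not tell look-alikes from the thing itself.
- robot.search_frame(picture, label): "point" ([column, row] in pixels, amid what is visible of it).
- robot.place_of(picture, label): "point" ([column, row] in pixels: a listed point, or the origin of a listed thing).
The state is a dict: "time_s": time; "qpos": joint angles; "joint_velocities": joint speeds; "tau": joint torques, N m; "tool_pos": TCP position; "tcp_rot": TCP orientation; "contact_force": force on the tool from outside, world axes, zero at the start; "moment": the same for the moment, N m; "width": finger opening in m.
Only numpy, scipy, OpenCV 4.12 (cv2) and the standard library are available. Lean on these libraries where they do the work, as an engineer would, in place of code of your own. Each camera call takes 0.05 s, during which the arm holds its last target.

## Working session

There is one attempt and no reset: what is moved stays moved. The work goes in short steps, Python scripts to look and compute and a tool call to move; the robot and the scene stay as the last step left them, time stands still between calls to the robot, and variables do not carry over. Pictures are saved under pics/ and viewed, and the job is handed in when it is done.

Besides the shell and the picture viewer there is one more tool, called after "Call:" as name(argument=value, ...), one argument or row to a line, values as JSON. jog_arm: Moves the arm, as the interface text tells. Its arguments: {"type":"object","properties":{"motion":{"type":"array"},"squeeze":{"type":"number"}},"required":["motion"]}

```bash
mkdir -p pics
python3 - <<'E'
from station import robot
import cv2,numpy as np,pickle
print(robot.get_state())
for n in ("scene","top"):
    s=robot.snapshot(n); cv2.imwrite(f"pics/{n}0.png",s["frame"][:,:,::-1]); print(n,s["vfov"],s["cx"],s["cy"],s["shot"],np.round(s["world_to_cam"],4).tolist())
    pickle.dump(s,open(n+"0.pkl","wb"))
    for l in "dna_tray protein_tray buffer_c stain_c tip_box_c fix_jar_c dropper_c spare_amber_c spare_jar_c".split():
        print(l,[(np.round(d["point"]).tolist(),round(d["confidence"],2)) for d in robot.place_of(s,l)])
E
```

```text
{'time_s': 0.0, 'qpos': array([ 1.194795  ,  0.33386127,  0.03987381,  1.46624998, -0.01341612,
        1.34330442, -0.05849859]), 'joint_velocities': array([ 2.79965351e-04, -8.19299319e-04,  4.58333226e-04,  1.46828925e-03,
        3.03555922e-05, -2.31158248e-04, -2.13606604e-03]), 'tau': array([-2.01979447e-04, -6.56349277e+01,  1.33519940e+00, -4.03805459e+01,
       -5.98503649e-02,  4.49213083e-02,  1.40720831e-04]), 'tool_pos': array([ 0.1774926 , -0.6248454 ,  0.23870175]), 'tcp_rot': array([-3.14003816e+00,  8.86295528e-05,  2.76782203e-01]), 'contact_force': array([0.25385903, 0.85882485, 1.01761794]), 'moment': array([-0.01446753,  0.00331866,  0.04635599]), 'width': 0.08710314602834265}
scene 47.25005025073508 312.2582231106239 251.30924968536246 1 [[0.3241, 0.946, 0.0077, -0.1553], [0.5149, -0.1695, -0.8403, -0.1901], [-0.7936, 0.2763, -0.542, 1.3779], [0.0, 0.0, 0.0, 1.0]]
dna_tray [([201.0, 343.0], 0.89), ([462.0, 290.0], 0.37)]
protein_tray [([461.0, 291.0], 0.69)]
buffer_c [([189.0, 260.0], 0.92)]
stain_c [([350.0, 214.0], 0.93), ([360.0, 243.0], 0.68), ([370.0, 270.0], 0.59)]
tip_box_c [([311.0, 261.0], 0.84), ([201.0, 344.0], 0.48)]
fix_jar_c [([431.0, 207.0], 0.91)]
dropper_c [([248.0, 259.0], 0.57)]
spare_amber_c [([396.0, 222.0], 0.72)]
spare_jar_c [([136.0, 260.0], 0.77)]
top 57.77737851722547 322.73672822404467 240.44562075665365 2 [[0.0194, -0.9998, 0.0036, -0.0066], [-0.9816, -0.0197, -0.1899, 0.4568], [0.1899, 0.0002, -0.9818, 0.6709], [0.0, 0.0, 0.0, 1.0]]
dna_tray [([446.0, 182.0], 0.96)]
protein_tray [([189.0, 170.0], 0.65)]
buffer_c [([450.0, 280.0], 0.72)]
stain_c [([275.0, 195.0], 0.97), ([262.0, 248.0], 0.75), ([237.0, 318.0], 0.68)]
tip_box_c [([318.0, 243.0], 0.73)]
fix_jar_c [([141.0, 296.0], 0.62), ([316.0, 247.0], 0.54)]
dropper_c [([387.0, 245.0], 0.75)]
spare_amber_c [([192.0, 277.0], 0.88)]
spare_jar_c [([510.0, 307.0], 0.71)]
```

View pics/scene0.png

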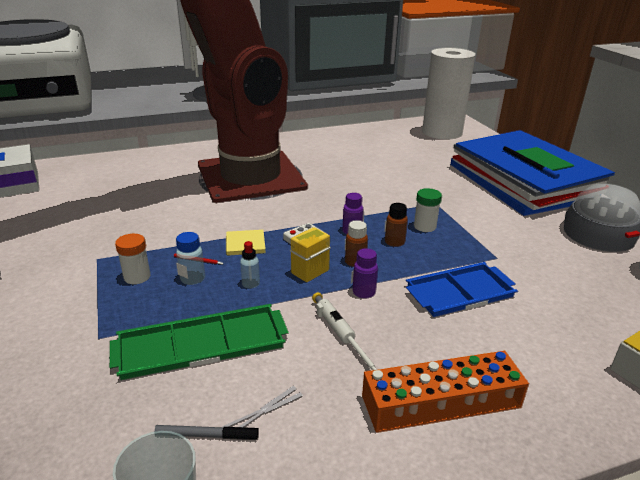

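View pics/top0.png

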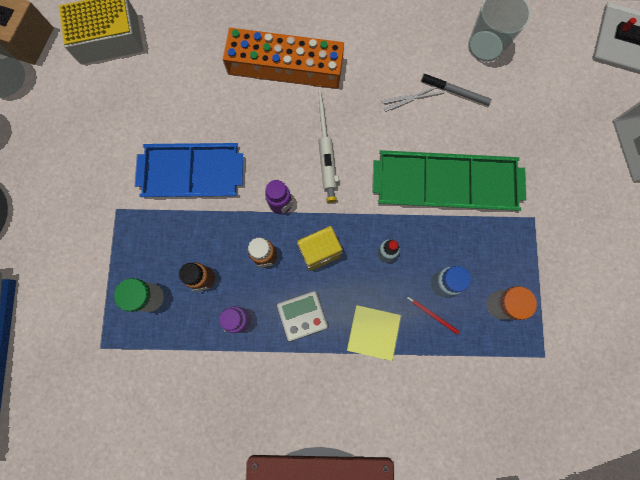

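The pictures show the items on the blue mat. In the top view the wanted ones are: buffer (455,280), white-capped amber (262,250), tip box (320,248), green jar (133,295) and dropper (390,249). The spares are at (195,277) and (518,303), and the purple look-alikes at (278,196) and (233,320). Next I'll triangulate.

```bash
cat > h.py <<'E'
import numpy as np,cv2,pickle
def K(s):
    f=240/np.tan(np.radians(s["vfov"]/2)); return np.array([[f,0,s["cx"]],[0,f,s["cy"]],[0,0,1]])
def P(s): return K(s)@np.array(s["world_to_cam"])[:3]
def tri(a,pa,b,pb):
    X=cv2.triangulatePoints(P(a),P(b),np.array(pa,float).reshape(2,1),np.array(pb,float).reshape(2,1)); return (X[:3]/X[3]).ravel()
def onz(s,p,z):
    M=np.array(s["world_to_cam"]);R=M[:3,:3];c=-R.T@M[:3,3]
    d=R.T@np.linalg.inv(K(s))@np.array([p[0],p[1],1.]); return c+d*(z-c[2])/d[2]
def proj(s,X):
    q=P(s)@np.append(X,1); return q[:2]/q[2]
E
python3 - <<'E'
from h import *
a=pickle.load(open("scene0.pkl","rb"));b=pickle.load(open("top0.pkl","rb"))
D=dict(dna=((201,343),(446,182),0),prot=((461,291),(189,170),0),buffer=((189,260),(450,280),.044),stain=((360,243),(262,248),.041),tip=((311,261),(318,243),.039),jar=((431,207),(141,296),.04),drop=((248,259),(387,245),.044),samber=((396,222),(192,277),.041),sjar=((136,260),(510,307),.04),purp1=((370,270),(275,195),.041),purp2=((350,214),(237,318),.041))
for k,(p,q,z) in D.items():
    print(k,np.round(tri(a,p,b,q),3),np.round(onz(a,p,z),3),np.round(onz(b,q,z),3), round(float(np.hypot(*onz(b,q,z)[:2])),3))
hsv=cv2.cvtColor(b["frame"],cv2.COLOR_RGB2HSV)
def mask(lo,hi,x0,x1,y0,y1):
    m=cv2.inRange(hsv,lo,hi); o=np.zeros_like(m);o[y0:y1,x0:x1]=m[y0:y1,x0:x1]; return o
# trays: outline corners mapped on z=.015
for n,m,z in (("green",mask((45,90,30),(85,255,255),360,540,130,225),.015),("blue",mask((100,150,100),(125,255,255),125,255,130,208),.015),("tip",mask((20,100,60),(35,255,255),290,350,220,275),.07)):
    c=max(cv2.findContours(m,0,2)[0],key=cv2.contourArea)
    w=np.array([onz(b,p[0],z)[:2] for p in c],np.float32); r=cv2.minAreaRect(w*1000); print(n,r)
E
python3 - <<'E'
import cv2
i=cv2.imread('pics/top0.png')[180:340,100:560]
cv2.imwrite('pics/crop0.png',cv2.resize(i,(800,278),interpolation=cv2.INTER_CUBIC))
cv2.imwrite('pics/crop1.png',cv2.resize(cv2.imread('pics/top0.png')[210:290,270:370],(800,640))[:600])
E
```

```text
dna [ 0.576 -0.217 -0.   ] [ 0.577 -0.218  0.   ] [ 0.576 -0.217  0.   ] 0.616
prot [0.588 0.244 0.001] [0.587 0.244 0.   ] [0.59  0.246 0.   ] 0.639
buffer [ 0.396 -0.206  0.039] [ 0.403 -0.206  0.044] [ 0.396 -0.204  0.044] 0.445
stain [0.444 0.105 0.043] [0.441 0.108 0.041] [0.443 0.102 0.041] 0.454
tip [0.454 0.008 0.03 ] [0.467 0.001 0.039] [0.453 0.01  0.039] 0.453
jar [0.363 0.298 0.045] [0.354 0.308 0.04 ] [0.361 0.293 0.04 ] 0.465
drop [ 0.448 -0.106  0.054] [ 0.433 -0.106  0.044] [ 0.451 -0.103  0.044] 0.463
samber [0.391 0.21  0.042] [0.39  0.208 0.041] [0.393 0.213 0.041] 0.447
sjar [ 0.356 -0.299  0.034] [ 0.367 -0.296  0.04 ] [ 0.355 -0.301  0.04 ] 0.465
purp1 [0.533 0.086 0.044] [0.529 0.089 0.041] [0.534 0.084 0.041] 0.54
purp2 [0.328 0.135 0.039] [0.331 0.133 0.041] [0.329 0.137 0.041] 0.356
green ((575.6771850585938, -217.3963623046875), (267.3610534667969, 98.25364685058594), 88.15594482421875)
blue ((585.5775756835938, 240.5640869140625), (97.1270751953125, 186.83546447753906), 2.02528715133667)
tip ((440.2332763671875, 6.213741302490234), (52.1513557434082, 61.38775634765625), 25.528152465820312)
```

View pics/crop1.png

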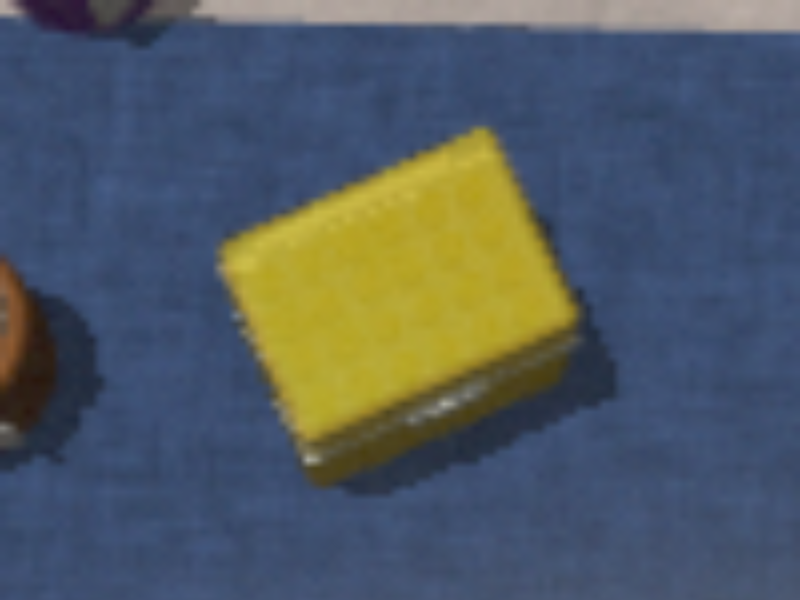

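```bash
cat > ov.py <<'E'
from h import *
import sys
def draw(s,objs,out,x0,x1,y0,y1,sc):
    im=cv2.resize(s["frame"][:,:,::-1].copy(),None,fx=sc,fy=sc,interpolation=cv2.INTER_CUBIC)
    t=np.linspace(0,2*np.pi,40)
    for (x,y,rings) in objs:
        for z,d in rings:
            pts=np.array([proj(s,[x+d/2*np.cos(u),y+d/2*np.sin(u),z]) for u in t])
            cv2.polylines(im,[np.int32((pts+.5)*sc)],True,(255,255,0),1)
    cv2.imwrite(out,im[y0*sc:y1*sc,x0*sc:x1*sc])
B=[(.088,.039),(0.0,.046)];A=[(.082,.033),(0,.042)];J=[(.08,.05),(0,.048)];Dd=[(.088,.016),(.05,.033),(0,.033)]
E
python3 - <<'E'
from ov import *
a=pickle.load(open("scene0.pkl","rb"));b=pickle.load(open("top0.pkl","rb"))
hsv=cv2.cvtColor(b["frame"],cv2.COLOR_RGB2HSV)
def cap(lo,hi,x0,x1,y0,y1,z):
    m=cv2.inRange(hsv,lo,hi); o=np.zeros_like(m);o[y0:y1,x0:x1]=m[y0:y1,x0:x1]
    c=max(cv2.findContours(o,0,2)[0],key=cv2.contourArea)
    (u,v),r=cv2.minEnclosingCircle(c); e=cv2.fitEllipse(c); w=onz(b,e[0],z); return np.round(e[0],1),np.round(e[1],1),np.round(w,3)
print("buf",cap((100,130,130),(125,255,255),435,475,262,300,.085))
print("stain",cap((0,0,140),(180,70,255),245,278,232,262,.078))
print("jar",cap((45,90,30),(85,255,255),110,155,275,315,.077))
print("teat",cap((0,150,100),(8,255,255),380,402,238,258,.083))
print("sj",cap((3,150,100),(15,255,255),498,540,285,325,.077))
print("sa",cap((0,0,0),(180,255,45),175,215,260,292,.078))
cs=[onz(b,(270+x/8,210+y/8),.078)[:2] for x,y in((485,130),(580,315),(310,440),(222,245))]
cs=np.array(cs); print("tip",cs.mean(0),[np.linalg.norm(cs[i]-cs[(i+1)%4]) for i in range(4)],[np.degrees(np.arctan2(*(cs[(i+1)%4]-cs[i])[::-1])) for i in range(4)])
o=[(.396,-.205,B),(.443,.104,A),(.361,.295,J),(.447,-.105,Dd),(.392,.211,A),(.356,-.299,J),(.575,-.217,[]) ]
draw(b,o,"pics/ovt.png",100,560,200,340,2) if 0 else draw(b,o,"pics/ovt.png",105,370,220,330,3)
draw(b,o,"pics/ovt2.png",300,560,220,330,3)
draw(a,o,"pics/ovs.png",90,340,200,320,3)
draw(a,o,"pics/ovs2.png",280,480,170,320,3)
E
```

```text
buf (array([457.6, 278.3]), array([23.2, 24.6]), array([ 0.394, -0.204,  0.085]))
stain (array([258. , 247.5]), array([19.4, 20. ]), array([0.437, 0.103, 0.078]))
jar (array([131.7, 294.5]), array([32.3, 35.8]), array([0.361, 0.292, 0.077]))
teat (array([392.7, 244.6]), array([7.8, 9.1]), array([ 0.445, -0.106,  0.083]))
sj (array([519.6, 302.5]), array([30.4, 33.3]), array([ 0.36 , -0.3  ,  0.077]))
sa (array([190.7, 273.5]), array([21.3, 22.5]), array([0.394, 0.204, 0.078]))
tip [0.4424958  0.00661071] [np.float64(0.04120754208648086), np.float64(0.057852559540521126), np.float64(0.04213208922281513), np.float64(0.056380790223461694)] [np.float64(-152.4261575373975), np.float64(116.20498837136378), np.float64(25.531682288693705), np.float64(-64.74360054468774)]
```

View pics/ovt.png

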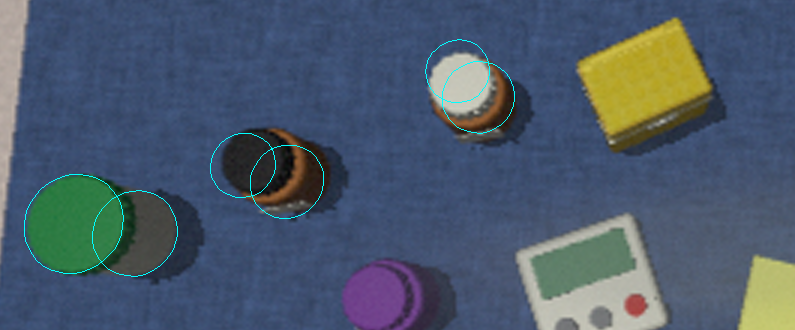

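View pics/ovt2.png

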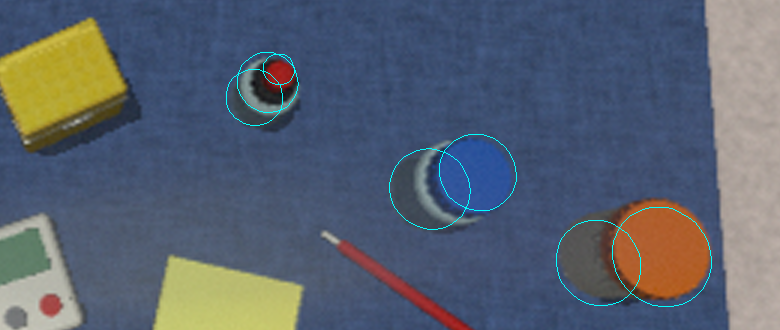

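View pics/ovs.png

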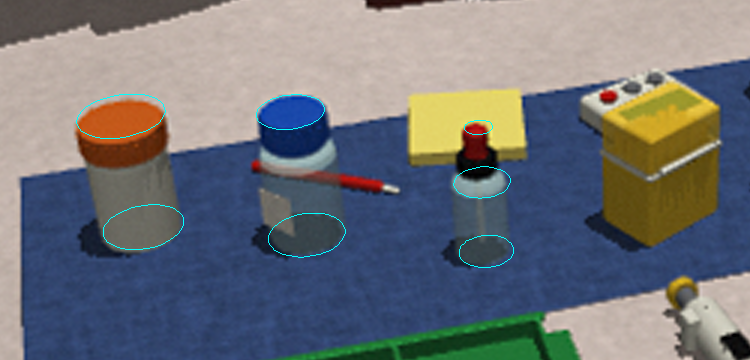

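View pics/ovs2.png

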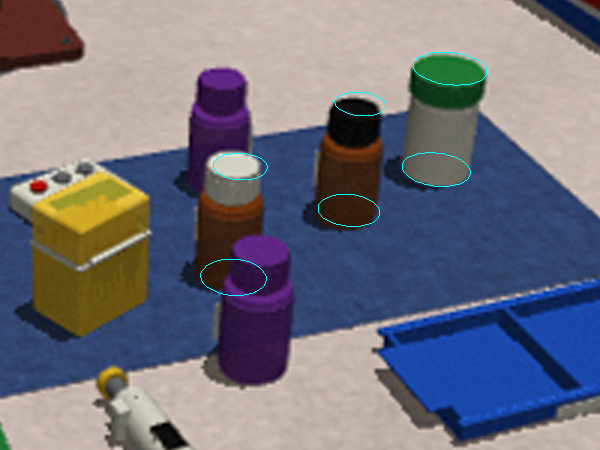

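```bash
cat > go.py <<'E'
import sys
from station import robot
import numpy as np
from scipy.spatial.transform import Rotation as R
s=robot.get_state(); p=s["tool_pos"]; Rm=R.from_euler("xyz",s["tcp_rot"])
print("t",round(s["time_s"],2),"p",np.round(p,4),"rpy",np.round(s["tcp_rot"],3),"w",round(s["width"],4),"F",np.round(s["contact_force"],1),"q",np.round(s["qpos"],2))
for a in sys.argv[1:]:
    x,y,z,yaw=map(float,a.split(","))
    T=R.from_euler("xyz",[np.pi,0,np.radians(yaw)])
    print(a,"rot",np.round((Rm.inv()*T).as_rotvec(),3),"mm",np.round(Rm.inv().apply(np.array([x,y,z])-p)*1000,1))
E
python3 go.py .396,-.206,.17,90
python3 - <<'E'
from ov import *
b=pickle.load(open("top0.pkl","rb"));a=pickle.load(open("scene0.pkl","rb"))
for s,o in((b,"pics/trt.png"),(a,"pics/trs.png")):
    im=s["frame"][:,:,::-1].copy()
    for cx,cy,yw,hy,ys in((.576,-.217,-1.84,.1215,(-.08,0,.08)),(.587,.243,2.,.0815,(-.04,.04))):
        c,n=np.cos(np.radians(yw)),np.sin(np.radians(yw)); W=lambda x,y:(cx+c*x-n*y,cy+n*x+c*y)
        cv2.polylines(im,[np.int32([proj(s,[*W(x,y),.015]) for x,y in((-.045,-hy),(.045,-hy),(.045,hy),(-.045,hy))])],True,(0,255,255),1)
        for y in ys: q=proj(s,[*W(0,y),.004]); cv2.circle(im,tuple(int(v) for v in q),2,(255,255,255),-1); print(np.round(W(0,y),3))
    cv2.imwrite(o,im)
t=cv2.imread("pics/trt.png")[130:230,120:550]; u=cv2.imread("pics/trs.png")[250:390,90:530]
cv2.imwrite("pics/tr.png",np.vstack([cv2.resize(t,(800,186)),cv2.resize(u,(800,255))]))
E
```

```text
t 1.0 p [ 0.1776 -0.6252  0.2395] rpy [-3.142  0.     0.277] w 0.0872 F [-0.8 -0.1 -0.3] q [ 1.19  0.33  0.04  1.47 -0.01  1.34 -0.06]
.396,-.206,.17,90 rot [-0.    -0.    -1.294] mm [ 324.7 -343.6   69.6]
[ 0.573 -0.297]
[ 0.576 -0.217]
[ 0.579 -0.137]
[0.588 0.203]
[0.586 0.283]
[ 0.573 -0.297]
[ 0.576 -0.217]
[ 0.579 -0.137]
[0.588 0.203]
[0.586 0.283]
```

View pics/tr.png

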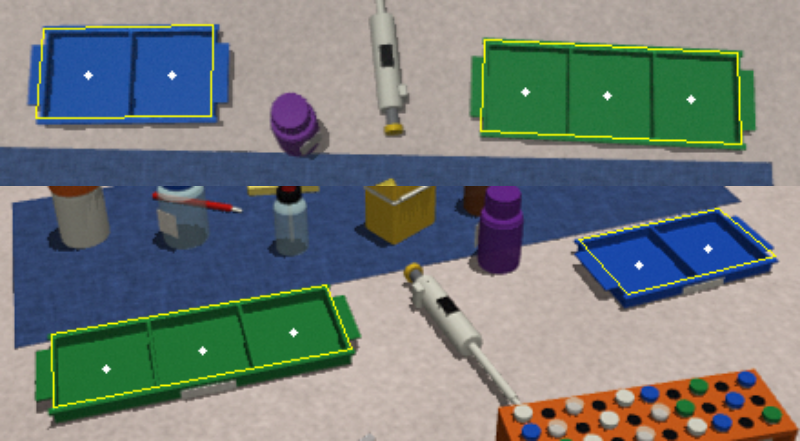

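The tray overlays fit the walls within a few mm in both views, and the bay centres look right. I'll move above the buffer bottle.

Call:
jog_arm(
  motion=[
    [0,0,-0.17,41,-43,9,1],
    [0,0,-0.34,82,-86,18,1],
    [0,0,-0.51,123,-129,27,1],
    [0,0,-0.68,164,-172,36,1],
    [0,0,-0.85,205,-215,45,1],
    [0,0,-1.02,246,-258,54,1],
    [0,0,-1.19,287,-301,63,1],
    [0,0,-1.294,325,-344,69,1],
  ],
  squeeze=25,
)

```text
time_s: 2.0
tool_pos: [0.3969, -0.2037, 0.1706]
tcp_rot: [3.141, 0.001, 1.575]
contact_force: [0.7, 0.5, -0.1]
width: 0.0871
```

```bash
python3 go.py .396,-.206,.17,90 .396,-.206,.04,90
```

```text
t 2.0 p [ 0.3969 -0.2037  0.1706] rpy [3.141e+00 1.000e-03 1.575e+00] w 0.0871 F [ 0.7  0.5 -0.1] q [ 0.8  -0.01 -0.42  2.01 -0.    1.14  0.39]
.396,-.206,.17,90 rot [0.001 0.001 0.005] mm [-2.3 -0.9  0.6]
.396,-.206,.04,90 rot [0.001 0.001 0.005] mm [ -2.2  -1.  130.6]
```

Call:
jog_arm(
  motion=[
    [0,0,0,-2,-1,30,1],
    [0,0,0,-2,-1,70,1],
    [0,0,0,-2,-1,100,1],
    [0,0,0,-2,-1,120,1],
    [0,0,0,-2,-1,130,1],
    [0,0,0,-2,-1,130,1],
    [0,0,0,-2,-1,130,-1],
    [0,0,0,-2,-1,130,-1],
  ],
)

```text
time_s: 3.0
tool_pos: [0.3965, -0.2061, 0.0413]
tcp_rot: [3.14, 0.001, 1.575]
contact_force: [0.6, -0.6, -0.5]
width: 0.0742
```

Call:
jog_arm(
  motion=[
    [0,0,0,0,0,0,-1],
    [0,0,0,0,0,0,-1],
    [0,0,0,0,0,0,-1],
    [0,0,0,0,0,0,-1],
    [0,0,0,0,0,-10,-1],
    [0,0,0,0,0,-40,-1],
    [0,0,0,0,0,-80,-1],
    [0,0,0,0,0,-110,-1],
  ],
)

```text
time_s: 4.0
tool_pos: [0.3967, -0.2059, 0.1535]
tcp_rot: [3.138, 0.002, 1.576]
contact_force: [0.5, -0.8, -1.8]
width: 0.0454
```

```bash
python3 go.py .573,-.297,.15,90 .573,-.297,.045,90
```

```text
t 4.0 p [ 0.3967 -0.2059  0.1535] rpy [3.138e+00 2.000e-03 1.576e+00] w 0.0454 F [ 0.5 -0.8 -1.8] q [ 0.81  0.01 -0.43  2.03  0.    1.1   0.38]
.573,-.297,.15,90 rot [0.003 0.002 0.005] mm [-91.9 175.8   4.2]
.573,-.297,.045,90 rot [0.003 0.002 0.005] mm [-91.7 175.5 109.2]
```

Held (45.4 mm). Carry it to the green bay at y = -80.

Call:
jog_arm(
  motion=[
    [0,0,0,-15,28,0,-1],
    [0,0,0,-35,66,2,-1],
    [0,0,0,-57,108,3,-1],
    [0,0,0,-76,146,4,-1],
    [0,0,0,-92,176,4,-1],
    [0,0,0,-92,176,25,-1],
    [0,0,0,-92,176,55,-1],
    [0,0,0,-92,176,75,-1],
  ],
)

```text
time_s: 5.0
tool_pos: [0.572, -0.2966, 0.0774]
tcp_rot: [3.141, 0.001, 1.576]
contact_force: [-0.0, 0.3, -0.9]
width: 0.0453
```

```bash
python3 go.py .573,-.297,.046,90
```

```text
t 5.0 p [ 0.572  -0.2966  0.0774] rpy [3.141e+00 1.000e-03 1.576e+00] w 0.0453 F [-0.   0.3 -0.9] q [ 0.71  0.48 -0.39  1.64  0.2   1.06  0.27]
.573,-.297,.046,90 rot [0.001 0.001 0.005] mm [-0.4  1.  31.4]
```

Call:
jog_arm(
  motion=[
    [0,0,0,0,1,12,-1],
    [0,0,0,0,1,22,-1],
    [0,0,0,0,1,28,-1],
    [0,0,0,0,1,31,-1],
    [0,0,0,0,1,31,-1],
    [0,0,0,0,1,31,-1],
    [0,0,0,0,1,31,0.7],
    [0,0,0,0,1,31,0.7],
  ],
)

```text
time_s: 6.0
tool_pos: [0.5732, -0.2967, 0.0467]
tcp_rot: [3.14, 0.001, 1.576]
contact_force: [-0.3, -0.6, -0.6]
width: 0.058
```

Call:
jog_arm(
  motion=[
    [0,0,0,0,0,0,0.7],
    [0,0,0,0,0,0,0.9],
    [0,0,0,0,0,-10,0.9],
    [0,0,0,0,0,-30,1],
    [0,0,0,0,0,-60,1],
    [0,0,0,0,0,-100,1],
    [0,0,0,0,0,-120,1],
    [0,0,0,0,0,-120,1],
  ],
)

```text
time_s: 7.0
tool_pos: [0.5739, -0.2969, 0.1688]
tcp_rot: [3.137, 0.003, 1.575]
contact_force: [0.5, -0.5, -0.2]
width: 0.0868
```

```bash
python3 go.py .444,-.107,.16,90
python3 - <<'E'
from station import robot
import cv2
cv2.imwrite("pics/s1.png",robot.snapshot("scene")["frame"][:,:,::-1])
E
```

```text
t 7.0 p [ 0.5739 -0.2969  0.1688] rpy [3.137e+00 3.000e-03 1.575e+00] w 0.0868 F [ 0.5 -0.5 -0.2] q [ 0.72  0.4  -0.41  1.55  0.16  1.22  0.29]
.444,-.107,.16,90 rot [0.005 0.003 0.005] mm [ 190.6 -129.1    7.7]
```

View pics/s1.png

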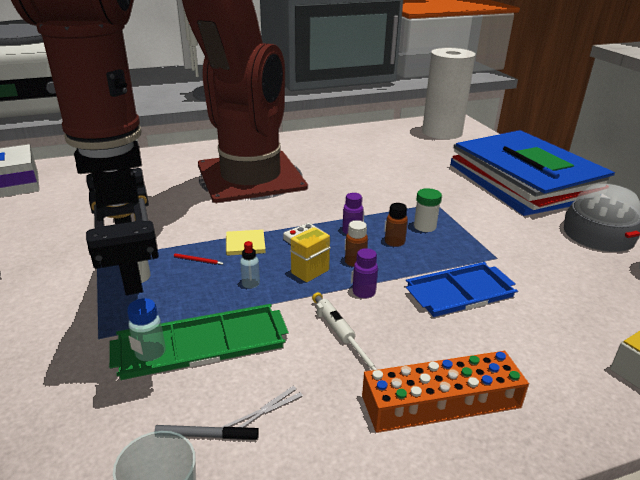

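The buffer stands upright in the left green bay at (146,335). Next is the dropper.

Call:
jog_arm(
  motion=[
    [0,0,0,32,-22,2,1],
    [0,0,0,72,-49,3,1],
    [0,0,0,115,-78,5,1],
    [0,0,0,155,-105,6,1],
    [0.004,0.003,0.005,191,-129,7,1],
    [0.004,0.003,0.005,191,-129,20,1],
    [0.004,0.003,0.005,191,-129,45,1],
    [0.004,0.003,0.005,191,-129,55,1],
  ],
)

```text
time_s: 8.05
tool_pos: [0.442, -0.1066, 0.109]
tcp_rot: [-3.136, -0.002, 1.57]
contact_force: [-0.2, -1.0, -0.8]
width: 0.0869
```

```bash
python3 go.py .444,-.107,.04,90
```

```text
t 8.05 p [ 0.442  -0.1066  0.109 ] rpy [-3.136e+00 -2.000e-03  1.570e+00] w 0.0869 F [-0.2 -1.  -0.8] q [ 0.65  0.09 -0.53  2.05  0.05  1.02  0.1 ]
.444,-.107,.04,90 rot [-0.005 -0.002 -0.001] mm [-0.6  2.3 69. ]
```

Call:
jog_arm(
  motion=[
    [-0.005,-0.002,0,0,2,25,1],
    [-0.005,-0.002,0,0,2,50,1],
    [-0.005,-0.002,0,0,2,65,1],
    [-0.005,-0.002,0,0,2,69,1],
    [-0.005,-0.002,0,0,2,69,1],
    [-0.005,-0.002,0,0,2,69,-1],
    [-0.005,-0.002,0,0,2,69,-1],
    [-0.005,-0.002,0,0,2,69,-1],
  ],
)

```text
time_s: 9.05
tool_pos: [0.4439, -0.1065, 0.0404]
tcp_rot: [3.141, -0.0, 1.57]
contact_force: [-0.2, -0.2, -0.3]
width: 0.0652
```

Call:
jog_arm(
  motion=[
    [0,0,0,0,0,0,-1],
    [0,0,0,0,0,0,-1],
    [0,0,0,0,0,0,-1],
    [0,0,0,0,0,0,-1],
    [0,0,0,0,0,-10,-1],
    [0,0,0,0,0,-40,-1],
    [0,0,0,0,0,-80,-1],
    [0,0,0,0,0,-110,-1],
  ],
)

```text
time_s: 10.05
tool_pos: [0.4441, -0.1064, 0.1526]
tcp_rot: [3.14, 0.0, 1.57]
contact_force: [-0.3, -0.4, -0.8]
width: 0.0322
```

```bash
python3 go.py .588,.203,.16,90
```

```text
t 10.05 p [ 0.4441 -0.1064  0.1526] rpy [3.14 0.   1.57] w 0.0322 F [-0.3 -0.4 -0.8] q [ 0.67  0.04 -0.54  2.    0.02  1.1   0.12]
.588,.203,.16,90 rot [ 0.002  0.    -0.001] mm [309.5 143.7  -7.2]
```

Held (32.2 mm), so on to the blue bay at y = -40.

Call:
jog_arm(
  motion=[
    [0,0,0,25,12,-4,-1],
    [0,0,0,68,32,-7,-1],
    [0,0,0,118,55,-7,-1],
    [0,0,0,168,78,-7,-1],
    [0,0,0,218,101,-7,-1],
    [0,0,0,262,122,-7,-1],
    [0,0,0,295,137,-7,-1],
    [0,0,0,309,144,-7,-1],
  ],
)

```text
time_s: 11.05
tool_pos: [0.5882, 0.2048, 0.1601]
tcp_rot: [3.14, -0.001, 1.573]
contact_force: [0.3, -0.5, -0.9]
width: 0.0322
```

```bash
python3 go.py .588,.203,.045,90
```

```text
t 11.05 p [0.5882 0.2048 0.1601] rpy [ 3.140e+00 -1.000e-03  1.573e+00] w 0.0322 F [ 0.3 -0.5 -0.9] q [ 0.15  0.42 -0.71  1.61  0.29  1.22 -0.62]
.588,.203,.045,90 rot [ 0.001 -0.001  0.002] mm [ -1.9  -0.4 115.1]
```

Call:
jog_arm(
  motion=[
    [0,0,0,-2,0,25,-1],
    [0,0,0,-2,0,55,-1],
    [0,0,0,-2,0,80,-1],
    [0,0,0,-2,0,97,-1],
    [0,0,0,-2,0,108,-1],
    [0,0,0,-2,0,113,-1],
    [0,0,0,-2,0,115,-1],
    [0,0,0,-2,0,115,-1],
  ],
)

```text
time_s: 12.05
tool_pos: [0.5887, 0.2031, 0.0456]
tcp_rot: [3.14, -0.001, 1.573]
contact_force: [-0.2, 0.8, -0.2]
width: 0.0325
```

Call:
jog_arm(
  motion=[
    [0,0,0,0,0,0,-1],
    [0,0,0,0,0,0,0.6],
    [0,0,0,0,0,0,0.6],
    [0,0,0,0,0,0,0.6],
    [0,0,0,0,0,0,0.8],
    [0,0,0,0,0,-10,1],
    [0,0,0,0,0,-45,1],
    [0,0,0,0,0,-90,1],
  ],
)

```text
time_s: 13.05
tool_pos: [0.5879, 0.2028, 0.1364]
tcp_rot: [3.141, -0.001, 1.573]
contact_force: [-0.2, -0.4, 0.3]
width: 0.086
```

```bash
python3 go.py .363,.294,.15,90
python3 - <<'E'
from station import robot
import cv2
cv2.imwrite("pics/s2.png",robot.snapshot("scene")["frame"][:,:,::-1])
E
```

```text
t 13.05 p [0.5879 0.2028 0.1364] rpy [ 3.141e+00 -1.000e-03  1.573e+00] w 0.086 F [-0.2 -0.4  0.3] q [ 0.15  0.44 -0.71  1.63  0.3   1.18 -0.63]
.363,.294,.15,90 rot [ 0.001 -0.001  0.002] mm [  91.7 -224.7  -13.6]
```

View pics/s2.png

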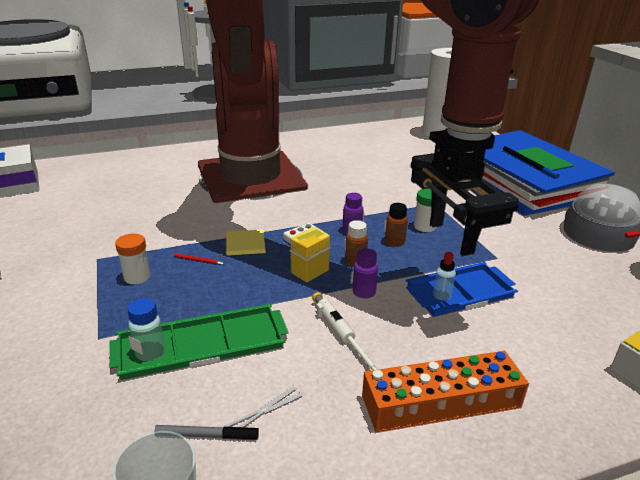

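The dropper stands in the blue bay at (445,280). Next is the green-lidded jar.

Call:
jog_arm(
  motion=[
    [0,0,0,15,-37,-8,1],
    [0,0,0,33,-80,-13,1],
    [0,0,0,52,-127,-13,1],
    [0,0,0,71,-175,-13,1],
    [0,0,0,86,-210,-13,1],
    [0,0,0,92,-225,-13,1],
    [0,0,0,92,-225,-13,1],
    [0,0,0,92,-225,10,1],
  ],
)

```text
time_s: 14.1
tool_pos: [0.3682, 0.2961, 0.1331]
tcp_rot: [3.129, -0.005, 1.571]
contact_force: [0.3, 0.1, 0.5]
width: 0.087
```

```bash
python3 go.py .363,.294,.04,90
```

```text
t 14.1 p [0.3682 0.2961 0.1331] rpy [ 3.129 -0.005  1.571] w 0.087 F [0.3 0.1 0.5] q [ 0.07  0.13 -0.88  1.99  0.12  1.06 -0.87]
.363,.294,.04,90 rot [ 0.012 -0.005  0.   ] mm [-2.6 -6.4 93.1]
```

Call:
jog_arm(
  motion=[
    [0.012,-0.005,0,-2,-6,10,1],
    [0.012,-0.005,0,-2,-6,35,1],
    [0.012,-0.005,0,-2,-6,65,1],
    [0.012,-0.005,0,-2,-6,85,1],
    [0.012,-0.005,0,-2,-6,93,1],
    [0.012,-0.005,0,-2,-6,93,1],
    [0.012,-0.005,0,-2,-6,93,-1],
    [0.012,-0.005,0,-2,-6,93,-1],
  ],
)

```text
time_s: 15.1
tool_pos: [0.3639, 0.2949, 0.0408]
tcp_rot: [3.14, -0.001, 1.571]
contact_force: [-0.1, -0.1, 0.4]
width: 0.074
```

Call:
jog_arm(
  motion=[
    [0,0,0,0,0,0,-1],
    [0,0,0,0,0,0,-1],
    [0,0,0,0,0,0,-1],
    [0,0,0,0,0,0,-1],
    [0,0,0,0,0,-10,-1],
    [0,0,0,0,0,-40,-1],
    [0,0,0,0,0,-80,-1],
    [0,0,0,0,0,-110,-1],
  ],
)

```text
time_s: 16.1
tool_pos: [0.3639, 0.2951, 0.1528]
tcp_rot: [3.139, -0.001, 1.571]
contact_force: [0.2, -0.6, -1.8]
width: 0.0493
```

```bash
python3 go.py .586,.283,.16,90
```

```text
t 16.1 p [0.3639 0.2951 0.1528] rpy [ 3.139e+00 -1.000e-03  1.571e+00] w 0.0493 F [ 0.2 -0.6 -1.8] q [ 0.09  0.1  -0.9   1.97  0.09  1.11 -0.84]
.586,.283,.16,90 rot [ 0.003 -0.001  0.001] mm [-12.2 222.1  -6.6]
```

Call:
jog_arm(
  motion=[
    [0,0,0,-2,25,-3,-1],
    [0,0,0,-4,65,-6,-1],
    [0,0,0,-6,110,-6,-1],
    [0,0,0,-9,155,-6,-1],
    [0,0,0,-11,195,-6,-1],
    [0,0,0,-12,215,-6,-1],
    [0,0,0,-12,222,0,-1],
    [0,0,0,-12,222,20,-1],
  ],
)

```text
time_s: 17.1
tool_pos: [0.5861, 0.2838, 0.1334]
tcp_rot: [3.138, -0.002, 1.572]
contact_force: [-1.4, 0.1, -1.9]
width: 0.0496
```

```bash
python3 go.py .586,.283,.0455,90
```

```text
t 17.1 p [0.5861 0.2838 0.1334] rpy [ 3.138e+00 -2.000e-03  1.572e+00] w 0.0496 F [-1.4  0.1 -1.9] q [ 0.03  0.51 -0.75  1.56  0.36  1.21 -0.78]
.586,.283,.0455,90 rot [ 0.004 -0.002  0.001] mm [-0.9 -0.4 87.9]
```

Call:
jog_arm(
  motion=[
    [0.003,-0.002,0,-1,0,25,-1],
    [0.003,-0.002,0,-1,0,48,-1],
    [0.003,-0.002,0,-1,0,66,-1],
    [0.003,-0.002,0,-1,0,79,-1],
    [0.003,-0.002,0,-1,0,86,-1],
    [0.003,-0.002,0,-1,0,88,-1],
    [0.003,-0.002,0,-1,0,88,-1],
    [0.003,-0.002,0,-1,0,88,-1],
  ],
)

```text
time_s: 18.1
tool_pos: [0.5868, 0.2832, 0.046]
tcp_rot: [3.14, -0.001, 1.571]
contact_force: [0.8, -0.6, -2.0]
width: 0.049
```

Call:
jog_arm(
  motion=[
    [0,0,0,0,0,0,0.7],
    [0,0,0,0,0,0,0.7],
    [0,0,0,0,0,0,0.7],
    [0,0,0,0,0,0,0.9],
    [0,0,0,0,0,-10,1],
    [0,0,0,0,0,-45,1],
    [0,0,0,0,0,-90,1],
    [0,0,0,0,0,-110,1],
  ],
)

```text
time_s: 19.1
tool_pos: [0.5874, 0.284, 0.1595]
tcp_rot: [3.136, -0.002, 1.572]
contact_force: [0.4, -0.7, -1.3]
width: 0.0867
```

```bash
python3 go.py .437,.102,.15,90
python3 - <<'E'
from station import robot
import cv2
cv2.imwrite("pics/s3.png",robot.snapshot("scene")["frame"][:,:,::-1])
E
```

```text
t 19.1 p [0.5874 0.284  0.1595] rpy [ 3.136e+00 -2.000e-03  1.572e+00] w 0.0867 F [ 0.4 -0.7 -1.3] q [ 0.04  0.49 -0.75  1.53  0.35  1.25 -0.76]
.437,.102,.15,90 rot [ 0.005 -0.002  0.001] mm [-181.9 -150.6    8.3]
```

View pics/s3.png

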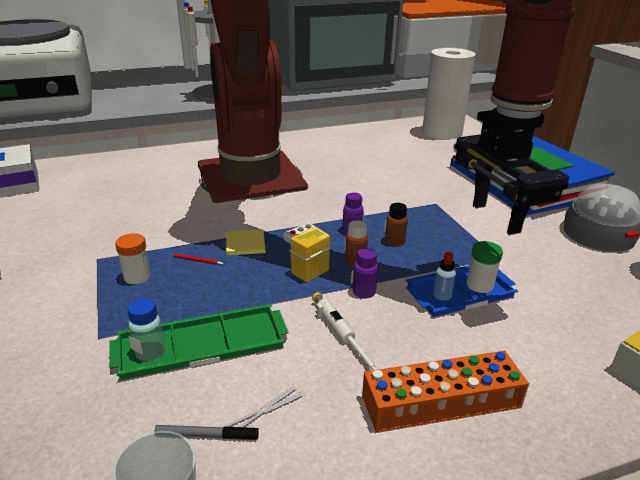

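Run:
```python
from ov import *
a=pickle.load(open("scene0.pkl","rb")); a["frame"]=cv2.imread("pics/s3.png")[:,:,::-1]
J2=[(.084,.05),(.066,.05),(0.004,.048)];D2=[(.092,.016),(.054,.033),(0.004,.033)]
draw(a,[],"pics/c0.png",400,530,220,320,4); draw(a,[(.587,.284,J2),(.588,.203,D2)],"pics/c1.png",400,530,220,320,4)
cv2.imwrite("pics/c3.png",cv2.resize(np.hstack([cv2.imread("pics/c0.png"),cv2.imread("pics/c1.png")]),(800,308)))
```

```text
(no output)
```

View pics/c3.png

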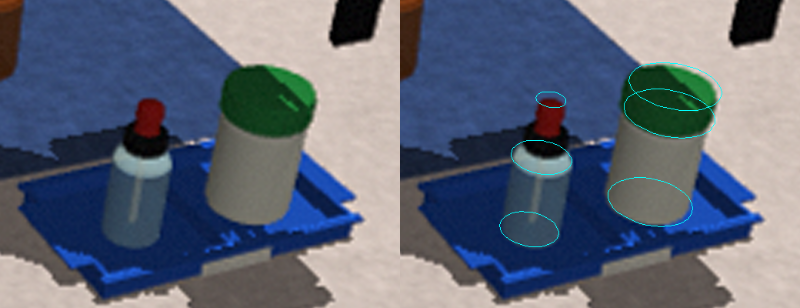

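The jar is upright: its outline matches the upright model, and the odd look comes from a shadow. Next is the white-capped amber bottle.

Call:
jog_arm(
  motion=[
    [0,0,0,-30,-25,3,1],
    [0,0,0,-66,-55,5,1],
    [0,0,0,-106,-88,8,1],
    [0,0,0,-145,-120,8,1],
    [0.005,-0.002,0,-173,-143,8,1],
    [0.005,-0.002,0,-182,-151,8,1],
    [0.005,-0.002,0,-182,-151,8,1],
    [0.005,-0.002,0,-182,-151,30,1],
  ],
)

```text
time_s: 20.15
tool_pos: [0.4393, 0.1037, 0.1306]
tcp_rot: [3.136, -0.002, 1.572]
contact_force: [-0.0, -1.0, -0.3]
width: 0.0869
```

```bash
python3 go.py .437,.102,.04,90
```

```text
t 20.15 p [0.4393 0.1037 0.1306] rpy [ 3.136e+00 -2.000e-03  1.572e+00] w 0.0869 F [-0.  -1.  -0.3] q [ 0.46  0.07 -0.8   2.03  0.06  1.05 -0.37]
.437,.102,.04,90 rot [ 0.006 -0.002  0.001] mm [-1.8 -2.8 90.5]
```

Call:
jog_arm(
  motion=[
    [0.006,-0.002,0,-2,-3,10,1],
    [0.006,-0.002,0,-2,-3,35,1],
    [0.006,-0.002,0,-2,-3,65,1],
    [0.006,-0.002,0,-2,-3,84,1],
    [0.006,-0.002,0,-2,-3,90,1],
    [0.006,-0.002,0,-2,-3,90,1],
    [0.006,-0.002,0,-2,-3,90,-1],
    [0.006,-0.002,0,-2,-3,90,-1],
  ],
)

```text
time_s: 21.15
tool_pos: [0.4373, 0.1019, 0.0412]
tcp_rot: [3.141, 0.0, 1.572]
contact_force: [-0.5, 0.5, 0.0]
width: 0.0742
```

Call:
jog_arm(
  motion=[
    [0,0,0,0,0,0,-1],
    [0,0,0,0,0,0,-1],
    [0,0,0,0,0,0,-1],
    [0,0,0,0,0,0,-1],
    [0,0,0,0,0,-10,-1],
    [0,0,0,0,0,-40,-1],
    [0,0,0,0,0,-80,-1],
    [0,0,0,0,0,-110,-1],
  ],
)

```text
time_s: 22.15
tool_pos: [0.4373, 0.1023, 0.1532]
tcp_rot: [3.139, 0.0, 1.573]
contact_force: [1.0, 0.1, -0.5]
width: 0.0415
```

```bash
python3 go.py .576,-.217,.16,90
```

```text
t 22.15 p [0.4373 0.1023 0.1532] rpy [3.139 0.    1.573] w 0.0415 F [ 1.   0.1 -0.5] q [ 0.48  0.04 -0.81  2.01  0.03  1.1  -0.34]
.576,-.217,.16,90 rot [0.002 0.    0.002] mm [-319.5  138.1   -6.4]
```

Held (41.5 mm). Carry it to the middle green bay.

Call:
jog_arm(
  motion=[
    [0,0,0,-25,11,-4,-1],
    [0,0,0,-68,30,-6,-1],
    [0,0,0,-118,51,-6,-1],
    [0,0,0,-170,74,-6,-1],
    [0,0,0,-222,96,-6,-1],
    [0,0,0,-268,116,-6,-1],
    [0,0,0,-302,131,-6,-1],
    [0,0,0,-319,138,-6,-1],
  ],
)

```text
time_s: 23.15
tool_pos: [0.576, -0.2184, 0.1597]
tcp_rot: [3.14, -0.0, 1.571]
contact_force: [0.1, 0.4, -1.8]
width: 0.0415
```

```bash
python3 go.py .576,-.217,.0455,90
```

```text
t 23.15 p [ 0.576  -0.2184  0.1597] rpy [ 3.14  -0.     1.571] w 0.0415 F [ 0.1  0.4 -1.8] q [ 0.73  0.37 -0.55  1.63  0.2   1.2   0.14]
.576,-.217,.0455,90 rot [ 0.002 -0.    -0.   ] mm [  1.4  -0.2 114.2]
```

Call:
jog_arm(
  motion=[
    [0,0,0,1,0,25,-1],
    [0,0,0,1,0,55,-1],
    [0,0,0,1,0,80,-1],
    [0,0,0,1,0,97,-1],
    [0,0,0,1,0,108,-1],
    [0,0,0,1,0,112,-1],
    [0,0,0,1,0,114,-1],
    [0,0,0,1,0,114,-1],
  ],
)

```text
time_s: 24.15
tool_pos: [0.5766, -0.2175, 0.0462]
tcp_rot: [3.139, 0.0, 1.57]
contact_force: [0.5, -0.3, -0.9]
width: 0.0411
```

Call:
jog_arm(
  motion=[
    [0,0,0,0,0,0,-1],
    [0,0,0,0,0,0,0.6],
    [0,0,0,0,0,0,0.6],
    [0,0,0,0,0,0,0.6],
    [0,0,0,0,0,0,0.9],
    [0,0,0,0,0,-10,1],
    [0,0,0,0,0,-45,1],
    [0,0,0,0,0,-90,1],
  ],
)

```text
time_s: 25.15
tool_pos: [0.5758, -0.2173, 0.137]
tcp_rot: [3.14, -0.001, 1.571]
contact_force: [1.2, -0.1, 0.4]
width: 0.0863
```

```bash
python3 go.py .4425,.0065,.15,116 .4425,.0065,.15,64
python3 - <<'E'
from station import robot
import cv2
cv2.imwrite("pics/s4.png",robot.snapshot("scene")["frame"][:,:,::-1])
cv2.imwrite("pics/t4.png",robot.snapshot("top")["frame"][:,:,::-1])
E
```

```text
t 25.15 p [ 0.5758 -0.2173  0.137 ] rpy [ 3.140e+00 -1.000e-03  1.571e+00] w 0.0863 F [ 1.2 -0.1  0.4] q [ 0.73  0.39 -0.55  1.65  0.22  1.16  0.13]
.4425,.0065,.15,116 rot [ 0.001 -0.    -0.454] mm [ 223.8 -133.3  -13. ]
.4425,.0065,.15,64 rot [ 0.001 -0.001  0.454] mm [ 223.8 -133.3  -13. ]
```

View pics/s4.png

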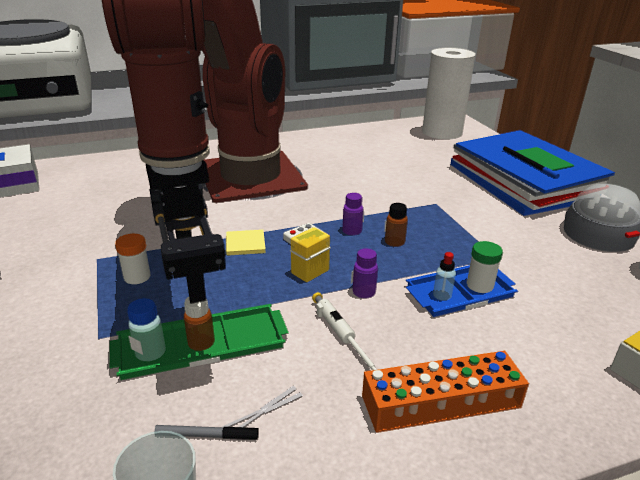

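View pics/t4.png

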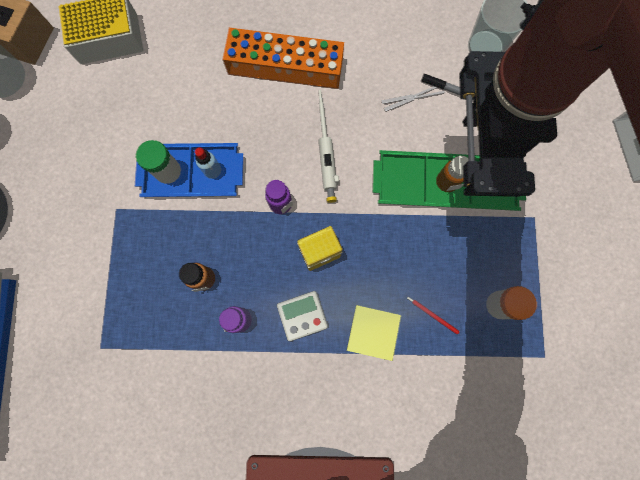

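The amber bottle is standing in the middle green bay at (199,325) in the scene view, and the spares are undisturbed. Next is the tip box, with the jaws turned 26°.

Call:
jog_arm(
  motion=[
    [0,0,0,30,-12,-12,1],
    [0,0,-0.1,70,-36,-13,1],
    [0,0,-0.2,115,-66,-13,1],
    [0,0,-0.3,160,-95,-13,1],
    [0,0,-0.4,200,-119,-13,1],
    [0,0,-0.454,224,-133,-13,1],
    [0,0,-0.454,224,-133,-13,1],
    [0,0,-0.454,224,-133,5,1],
  ],
)

```text
time_s: 26.25
tool_pos: [0.4481, 0.0051, 0.1362]
tcp_rot: [3.131, 0.01, 2.023]
contact_force: [-0.2, -0.4, -1.2]
width: 0.0871
```

```bash
python3 go.py .4425,.0065,.04,116
```

```text
t 26.25 p [0.4481 0.0051 0.1362] rpy [3.131 0.01  2.023] w 0.0871 F [-0.2 -0.4 -1.2] q [ 0.66  0.04 -0.78  2.04  0.04  1.06  0.31]
.4425,.0065,.04,116 rot [ 0.011  0.01  -0.002] mm [ 4.7 -5.5 96.1]
```

Call:
jog_arm(
  motion=[
    [0.011,0.01,0,5,-5,5,1],
    [0.011,0.01,0,5,-5,30,1],
    [0.011,0.01,0,5,-5,60,1],
    [0.011,0.01,0,5,-5,85,1],
    [0.011,0.01,0,5,-5,96,1],
    [0.011,0.01,0,5,-5,96,1],
    [0.011,0.01,0,5,-5,96,-1],
    [0.011,0.01,0,5,-5,96,-1],
  ],
)

```text
time_s: 27.25
tool_pos: [0.4434, 0.0069, 0.0409]
tcp_rot: [3.141, 0.001, 2.022]
contact_force: [0.2, -0.3, -0.3]
width: 0.0741
```

Call:
jog_arm(
  motion=[
    [0,0,0,0,0,0,-1],
    [0,0,0,0,0,0,-1],
    [0,0,0,0,0,0,-1],
    [0,0,0,0,0,0,-1],
    [0,0,0,0,0,-10,-1],
    [0,0,0,0,0,-40,-1],
    [0,0,0,0,0,-80,-1],
    [0,0,0,0,0,-110,-1],
  ],
)

```text
time_s: 28.25
tool_pos: [0.4435, 0.0072, 0.153]
tcp_rot: [3.14, 0.001, 2.023]
contact_force: [0.1, -0.4, -1.1]
width: 0.0438
```

```bash
python3 go.py .579,-.137,.16,88
```

```text
t 28.25 p [0.4435 0.0072 0.153 ] rpy [3.140e+00 1.000e-03 2.023e+00] w 0.0438 F [ 0.1 -0.4 -1.1] q [ 0.68  0.02 -0.79  2.02  0.02  1.1   0.33]
.579,-.137,.16,88 rot [0.002 0.001 0.487] mm [-188.9   58.9   -6.6]
```

Held at 43.8 mm, which is the box's 44 mm side. Carry it to the last green bay.

Call:
jog_arm(
  motion=[
    [0,0,0.07,-20,6,-4,-1],
    [0,0,0.15,-50,15,-6,-1],
    [0,0,0.24,-85,26,-6,-1],
    [0,0,0.33,-120,37,-6,-1],
    [0,0,0.41,-152,47,-6,-1],
    [0,0,0.46,-176,55,-6,-1],
    [0,0,0.487,-189,59,-6,-1],
    [0,0,0.487,-189,59,-6,-1],
  ],
)

```text
time_s: 29.25
tool_pos: [0.5791, -0.1372, 0.1593]
tcp_rot: [3.14, -0.0, 1.536]
contact_force: [-0.7, -0.3, -1.3]
width: 0.0441
```

```bash
python3 go.py .579,-.137,.0455,88
```

```text
t 29.25 p [ 0.5791 -0.1372  0.1593] rpy [ 3.14  -0.     1.536] w 0.0441 F [-0.7 -0.3 -1.3] q [ 0.67  0.34 -0.63  1.68  0.21  1.19 -0.04]
.579,-.137,.0455,88 rot [ 0.002 -0.    -0.   ] mm [  0.2  -0.3 113.8]
```

Call:
jog_arm(
  motion=[
    [0,0,0,0,0,25,-1],
    [0,0,0,0,0,55,-1],
    [0,0,0,0,0,80,-1],
    [0,0,0,0,0,97,-1],
    [0,0,0,0,0,108,-1],
    [0,0,0,0,0,112,-1],
    [0,0,0,0,0,114,-1],
    [0,0,0,0,0,114,-1],
  ],
)

```text
time_s: 30.25
tool_pos: [0.5797, -0.1372, 0.0458]
tcp_rot: [3.139, -0.0, 1.536]
contact_force: [-0.1, -0.0, -0.5]
width: 0.0438
```

Call:
jog_arm(
  motion=[
    [0,0,0,0,0,0,-1],
    [0,0,0,0,0,0,0.6],
    [0,0,0,0,0,0,0.6],
    [0,0,0,0,0,0,0.6],
    [0,0,0,0,0,0,0.9],
    [0,0,0,0,0,-10,1],
    [0,0,0,0,0,-45,1],
    [0,0,0,0,0,-100,1],
  ],
)

```text
time_s: 31.25
tool_pos: [0.5783, -0.137, 0.1461]
tcp_rot: [-3.141, -0.001, 1.536]
contact_force: [0.3, -0.5, 0.9]
width: 0.0868
```

Call:
jog_arm(
  motion=[
    [0,0,0,10,0,-40,1],
    [0,0,0,40,-15,-40,1],
    [0,0,0,80,-40,-40,1],
    [0,0,0,120,-65,-40,1],
    [0,0,0,150,-80,-40,1],
    [0,0,0,160,-90,-40,1],
    [0,0,0,160,-90,-40,1],
    [0,0,0,160,-90,-40,1],
  ],
)

```text
time_s: 32.25
tool_pos: [0.4946, 0.0244, 0.1864]
tcp_rot: [3.141, -0.001, 1.534]
contact_force: [-0.3, -0.0, 0.3]
width: 0.0873
```

```bash
python3 go.py
python3 - <<'E'
from station import robot
import numpy as np
from ov import *
f={}
for n in("scene","top"):
    s=robot.snapshot(n); cv2.imwrite(f"pics/{n}5.png",s["frame"][:,:,::-1]); f[n]=s
    for l in "buffer_c stain_c tip_box_c fix_jar_c dropper_c spare_amber_c spare_jar_c".split():
        z=dict(buffer_c=.048,stain_c=.045,tip_box_c=.043,fix_jar_c=.044,dropper_c=.048).get(l,.041)
        print(n,l,[(np.round(d["point"]).tolist(),round(d["confidence"],2),np.round(onz(s,d["point"],z),3)[:2].tolist()) for d in robot.place_of(s,l)][:3])
E
```

```text
t 32.25 p [0.4946 0.0244 0.1864] rpy [ 3.141e+00 -1.000e-03  1.534e+00] w 0.0873 F [-0.3 -0.   0.3] q [ 0.58  0.11 -0.76  1.87  0.08  1.19 -0.24]
scene buffer_c [([144.0, 331.0], 0.75, [0.579, -0.297])]
scene stain_c [([353.0, 210.0], 0.8, [0.323, 0.142]), ([196.0, 321.0], 0.76, [0.575, -0.221])]
scene tip_box_c [([249.0, 316.0], 0.81, [0.589, -0.141]), ([460.0, 289.0], 0.61, [0.63, 0.207]), ([197.0, 320.0], 0.17, [0.572, -0.219])]
scene fix_jar_c [([483.0, 267.0], 0.87, [0.586, 0.281]), ([459.0, 292.0], 0.49, [0.637, 0.2])]
scene dropper_c [([444.0, 274.0], 0.92, [0.59, 0.2])]
scene spare_amber_c [([397.0, 226.0], 0.58, [0.404, 0.204])]
scene spare_jar_c [([134.0, 258.0], 0.61, [0.362, -0.299])]
top buffer_c [([498.0, 175.0], 0.61, [0.574, -0.291])]
top stain_c [([500.0, 178.0], 0.34, [0.57, -0.296])]
top tip_box_c [([193.0, 274.0], 0.61, [0.397, 0.211])]
top fix_jar_c [([158.0, 164.0], 0.73, [0.584, 0.285]), ([205.0, 158.0], 0.72, [0.596, 0.205])]
top dropper_c [([204.0, 158.0], 0.5, [0.594, 0.206])]
top spare_amber_c [([193.0, 277.0], 0.88, [0.392, 0.212])]
top spare_jar_c []
```

View pics/scene5.png

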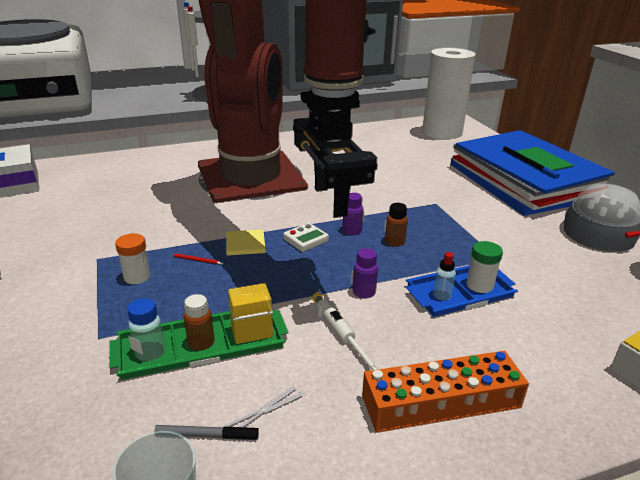

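View pics/top5.png

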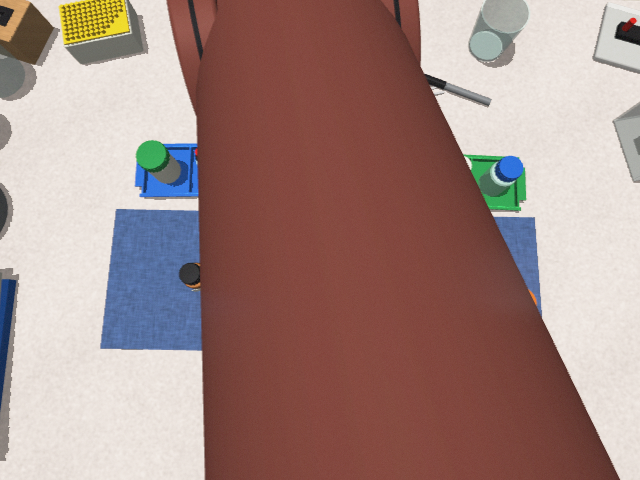

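All five stand upright in the scene view: (144,331), (197,322), (250,314), (444,278) and (484,267). The arm blocks most of the top view. I'll check the box's seating against a model overlay before handing in.

Run:
```python
from ov import *
a=pickle.load(open("scene0.pkl","rb")); im=cv2.imread("pics/scene5.png"); a["frame"]=im[:,:,::-1]
B2=[(.092,.039),(.004,.046)];A2=[(.086,.033),(.004,.042)]
t=np.radians(-2);sc=5
draw(a,[(.573,-.297,B2),(.576,-.217,A2)],"pics/c5.png",110,290,280,380,4)
o=cv2.imread("pics/c5.png")
for z in(.004,.082):
    q=[proj(a,[.5795+x*np.cos(t)-y*np.sin(t),-.137+x*np.sin(t)+y*np.cos(t),z]) for x,y in((-.022,-.03),(.022,-.03),(.022,.03),(-.022,.03))]
    cv2.polylines(o,[np.int32((np.array(q)+.5-[110,280])*4)],True,(255,255,0),1)
cv2.imwrite("pics/c5.png",o)
```

```text
(no output)
```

View pics/c5.png

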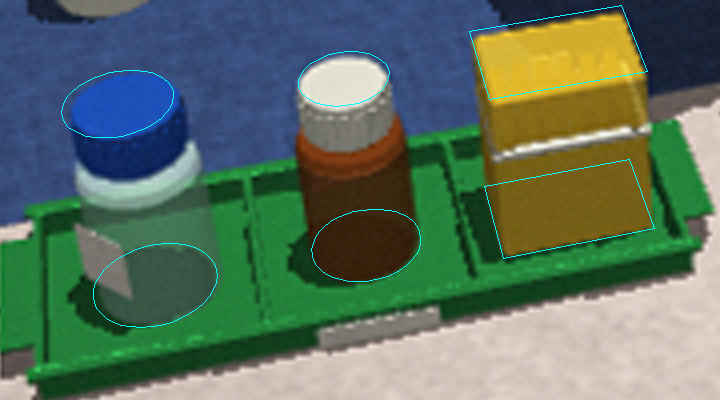

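The model outlines at the tray-floor height match all three green-tray items, so they are seated flat and inside their bays. Handing in.

```bash
python3 -c "
from station import robot
print(robot.job_done())"
```

```text
the job is handed in; nothing more can be done
None
```

Both kits are made up and handed in at about 32 s of the 128 s; the hand-in gave no verdict.

- **Green tray:** blue-cap bottle, white-cap amber bottle and yellow tip box, in the bays at y = -80, 0 and +80 mm.
- **Blue tray:** dropper bottle at y = -40 mm and green-lid jar at y = +40 mm.
- **Setting down:** every item was lowered slowly to about 1 mm above the tray floor and then released. The contact force readings I took stayed around 2 N or less.

**Last checks:**
- The final scene picture shows all five items upright. Model outlines drawn at tray-floor height fit the three green-tray items. The blue-tray pair fitted the same way earlier, right after they were set down.
- The networks' scene-view positions put each item within about 10 mm of its bay centre.
- The spares look unmoved: the black-cap bottle is at about (0.40, 0.21) and the orange-lid jar at about (0.36, -0.30). Both match the start within measurement error.
- The gripper was open, with its tip about 17 cm above the bench, and touching nothing.

**Checks that failed or disagreed:**
- The arm blocked most of the last top view, so the tip box, amber bottle and orange-lid jar were checked in the scene view only.
- With the view blocked, the networks gave some wrong hits there, such as "tip box" on the black-cap bottle. In the scene view they also took a purple look-alike for the white-cap bottle. I discounted these after checking them against the pictures.
- The jar read 49.3 mm in the gripper instead of 48 mm, so the pads probably touched the 50 mm lid. It still stands upright.

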